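Seat a control card in the pastry printer's controller box

TASK

Take the spare control card out of its stand, slide it down the two card guides of the open controller box and press it gently by hand only until you feel the sprung socket at the bottom start to give, at most about 3 mm (the socket's height is not known, so feel for it), then let go. Then swing both ejector levers fully home, one after the other and without forcing them, so that they drive the card all the way into its socket and hold it there. Leave the other things on the table where they are.

Things in the scene. Friction and masses are not known exactly. Their poses are not given: they have to be found in the camera images.
- card_grip (a point): Centre of the control card's grip tab: aluminium, 40 wide (y) x 10 thick (x) x 24 mm high, on the middle of the card's top, 96 mm above the card's lower edge. z is up, x across the card's thickness: pinch it from above, closing along x. Keep the card upright.
- card_foot (a point): Middle of the card's lower edge, 96 mm below card_grip, same axes. The card is a green board 130 wide (y) x 4 thick (x) x 70 mm high; above it an aluminium rail of the same width, 10 mm thick (x), from 70 to 84 mm; then the tab up to 108 mm. About 0.22 kg. It starts upright in the stand; either way round fits.
- stand: Grey plastic stand, a 90 x 150 x 12 mm plate with two 24 mm high, 120 mm long ribs forming a 5.5 mm wide groove along its y, in which the card stands, its foot 12 mm above the table. Fixed. Origin: centre of its underside.
- cage: Controller box: open aluminium tray 130 (x) x 200 (y) x 40 mm with two black guide posts at y = +-68 to +-88 mm, 88 mm high. Fixed. Origin: centre of its underside, on the table; the card's plane is x = 0, along y. Fully home, the card's foot is 20 mm and its rail's top 104 mm above this origin.
- slot (a point): Centre between the mouths of the two guides, 88 mm above the box's origin; axes as the box. Each guide is a slot 6 mm wide (x), from y = 57 to 68 mm (73 mm in its lower half): the card has 1 mm to spare on each face, 3 mm at each end. The top 8 mm widens to a 12 mm funnel. The rail is too thick for the guides and stays above them.
- lever_left (a joint): Ejector lever on the box's +y side, rad: 0 = home (its stop), 1.0 to 1.1 = open. Hinge along x at y = 80, z = 104 mm in the box. Handle 70 mm long, 12 wide, 8 thick points up from the hinge, leaning outward by this angle - 0.45 rad (inward when home). A 21 mm nose points to the card (raised when open) and presses the rail's end down. Stiff (0.2 N m), stays as left.
- lever_left_end (a point): Middle of the free end of the left handle, 70 mm from its hinge (about 165 mm above the table when open: carry the card over it or round it). Push it inward, towards the card, with about 5 to 13 N to close the lever against the socket's springs.
- lever_right (a joint): The same lever mirrored on the box's -y side (hinge at y = -80 mm): 0 = home, 1.0 to 1.1 = open.
- lever_right_end (a point): Middle of the free end of the right handle, 70 mm from its hinge.
- socket (a joint): How far the sprung socket at the bottom of the slot is pressed down, m: 0 = untouched. It gives from about 4 N, then 0.6 N per mm, up to 15 mm. Its height is not the same each time: it meets the card's foot 4 to 12 mm above the fully-home height. It lifts the card back when let go, until the levers hold it.
- round_shell: Bystander: round biscuit tart shell, 74 mm across, 26 mm high; origin at its underside.
- square_shell: Bystander: square biscuit tart shell, 60 x 60 x 26 mm; origin at its underside.
- nozzle: Bystander: steel piping nozzle, cone 34 mm across, 42 mm high; origin at its underside.
- driver: Bystander: screwdriver lying on the table.
- pastry_brush: Bystander: pastry brush lying on the table.
- jar: Bystander: jar 64 mm across, 90 mm high; origin at its underside.
- cocoa_cup: Bystander: dark cocoa cup 52 mm across, 30 mm high; origin at its underside.
- card: The card itself; origin at card_foot.
Not all that is in view belongs to the job. What is shaped like the cage but green is not meant.

How it is judged (in metres and radians):
On the way, in this order (a step that is already met when the one before it is completed fails the run):
1. the card stands in both guides and has been pressed until the socket gives (0.4 mm or more), both levers still open (x of card_foot in the frame of cage between -0.004 and 0.004 m and y of card_foot in the frame of cage between -0.006 and 0.006 m and value of joint socket above 0.0004 m and value of joint each of lever_left, lever_right above 0.75 rad), for 0.05 s.
2. both levers are home and the card is fully in its socket (x of card_foot in the frame of cage between -0.004 and 0.004 m and y of card_foot in the frame of cage between -0.006 and 0.006 m and z of card_foot in the frame of cage below 0.022 m and value of joint each of lever_left, lever_right below 0.07 rad), for 0.2 s.
At the end, for the whole second after the job is handed in: The card stands upright in both guides of the box (within 0.06 rad), its foot no more than 2 mm above the fully-home height, within 4 mm across and 6 mm along the slot, both levers within 0.07 rad of home, card at rest and let go (all of step 2 and z of card_foot in the frame of cage above 0.016 m and angle between the z axis of card_foot and the z axis of cage, either way round below 0.06 rad and linear speed of card below 0.02 m/s); the robot touches nothing.
It fails at once if the socket is pressed more than 3.5 mm while both levers are still open (card dropped or forced in by hand) (value of joint socket above 0.0035 m and value of joint each of lever_left, lever_right above 0.75 rad).
It fails at once if the robot presses on the box or its levers with more than 25 N (contact force between any of the arm, the fingers and cage above 25 N).
It fails at once if the card is rammed or jammed against the box with more than 25 N (contact force between card and cage above 25 N).
It fails at once if a bystander is moved more than 30 mm (distance of any of round_shell, square_shell, nozzle, driver, pastry_brush, jar, cocoa_cup from where it was at the start of the episode above 0.03 m).
It also fails if it takes over 64 s, if anything falls off the work surface, if the arm or the gripper's body presses on something with over 40 N, if the wrist force passes 120 N, or if a joint passes its speed limit or range.

ROBOT

A 6-joint arm with a two-finger parallel gripper is mounted at the origin on the work surface. World frame = base frame: x ahead of the robot, y to its left, z up, the work surface at z = 0. Lengths are in mm, angles in rad, forces in N, time in s.
With the tool pointing down it reaches from about 350 to 875 mm from the base axis. Payload 4.2 kg.
Tool frame: the origin (TCP) lies between the finger pads; the fingertips stand 25 mm ahead of it and the grasp point (between the pads) lies 6 mm ahead of it; z points along the fingers, y is the line along which they close (so a half turn about z gives the same grasp; the last joint's range is limited). The gripper opens to 85 mm and grips with 20 to 120 N. Pads are 22 mm wide; open, the fingers measure 114 mm over their backs; the gripper's body (76 mm by 85 mm) begins 54 mm behind the grasp point. The pads swing forward as they close: fully open they stand 13 mm farther back than shut.
Start: joints at [-1.001, 0.385, 0.008, 0, -1.194, -0.259], TCP at [191.153, -595.029, 256.312] pointing down, gripper open.
Joint ranges: [-3.14, 3.14], [-1.21, 2.06], [-1.07, 1.41], [-3.16, 2.05], [-2.99, -0.16], [-3.1, 3.1]. Speed limits (rad/s): [2.79, 2.79, 3.14, 3.14, 3.14, 3.14].

INTERFACE

Orientations are given as a unit quaternion [x, y, z, w].
In Python, from bench import read_state, get_image, job_done gives the robot as it stands.
- The arm moves only by the tool play_rows, never from a script. Its argument "series" is a list of rows, each a list of 6 numbers: the shift along the world's x, y, z in mm, then the turn, a rotation vector about the world's x, y, z in units of 6 degrees (1.0 is 6 degrees). A call has 1 to 20 rows; each row shifts and turns the commanded pose from where the row before left it; what a row does not reach is not made up. A row lasts 1/12 s, in which the tool goes at most 41.7 mm and 7.16 degrees, less where a joint would pass 70% of its speed; a pose out of reach is approached as far as the arm can. A call is refused whole if a number of a shift passes 41.7 or a number of a turn 1, either way. A call with a gripper value outside its range is refused whole. "gripper" is the opening, from 0 (shut) to 1 (fully open), set as the call begins (left out, the last holds). The fingers move at their own pace and stop on an object; the grip force is fixed at half the most. Time passes only in rows, so rows that do not move let the fingers close. It gives the time, the measured TCP pose, the force, the opening and the grip force at its end, in the units of the state.
- read_state(): the state, without advancing time (a new reading comes with each control period).
- get_image(name): name is "side" or "top"; returns a dict with "image" (420x560x3 uint8, red, green, blue), "fx", "fy", "cx", "cy" (pixels), "eye" and "rotation" of the camera in the world. Camera axes: x right, y down, z forward; pixel columns grow to the right and rows downward; lengths in mm; the calibration is good to about 2 mm. A picture is of the moment at which its call begins. There is no depth.
- job_done(): hands the job in; it is judged then, once.
The state is a dict: "clock": time; "joints": joint angles; "joint_vel": joint speeds; "joint_efforts": joint torques, N m; "position": TCP position; "ee_rot": TCP orientation; "contact_force": force on the tool from outside, world axes, zero at the start; "wrist_torque": the same for the moment, N m; "gripper_width": finger opening in mm; "grasp_force": force on a finger pad.
Only numpy, scipy, OpenCV 4.12 (cv2) and the standard library are available. Lean on these libraries where they do the work, as an engineer would, in place of code of your own. Each camera call takes 0.05 s, during which the arm holds its last target. There are 200 camera calls.

## Working session

There is one attempt and no reset: what is moved stays moved. The work goes in short steps, Python scripts to look and compute and a tool call to move; the robot and the scene stay as the last step left them, time stands still between calls to the robot, and variables do not carry over. Pictures are saved under pics/ and viewed, at most 10 in all, crops included, and the job is handed in when it is done.

Besides the shell and the picture viewer there is one more tool, called after "Emit:" as name(argument=value, ...), one argument or row to a line, values as JSON. play_rows: Moves the arm, as the interface text tells. Its arguments: {"type":"object","properties":{"series":{"type":"array","items":{"type":"array","items":{"type":"number"}}},"gripper":{"type":"number"}},"required":["series"]}

```bash
ls; mkdir -p pics
cat > h.py <<'E'
import numpy as np, cv2
from bench import read_state, get_image, job_done
def ray(c,u,v):
    d=np.array(c["rotation"])@np.array([(u-c["cx"])/c["fx"],(v-c["cy"])/c["fy"],1.]); return np.array(c["eye"],float),d
def onz(c,u,v,z):
    e,d=ray(c,u,v); return e+d*(z-e[2])/d[2]
def proj(c,p):
    q=np.array(c["rotation"]).T@(np.array(p,float)-np.array(c["eye"])); return np.array([c["fx"]*q[0]/q[2]+c["cx"],c["fy"]*q[1]/q[2]+c["cy"]])
def tri(c1,p1,c2,p2):
    e1,d1=ray(c1,*p1); e2,d2=ray(c2,*p2)
    s=np.linalg.lstsq(np.c_[d1,-d2],e2-e1,rcond=None)[0]
    a,b=e1+s[0]*d1,e2+s[1]*d2; return (a+b)/2,np.linalg.norm(a-b)
def grab(n,tag):
    c=get_image(n); cv2.imwrite(f"pics/{tag}.png",c["image"][:,:,::-1]); return c
E
python3 - <<'E'
from h import *
import pickle
t=grab("top","top0"); s=grab("side","side0"); pickle.dump((t,s),open("c0.pkl","wb"))
for c in (t,s): print(c["fx"],c["cx"],c["cy"],c["eye"],np.round(c["rotation"],3).tolist())
print(read_state())
E
```

```text
pics
526.0593967763987 277.2786792714214 209.07155237795482 [ 316.73278677   12.35102829 1433.79341001] [0.711, -0.7, 0.043, -0.05]
464.0546398592605 279.65616274378135 209.18190929541277 [-238.26781724  827.2533153  1228.51565065] [-0.348, 0.857, -0.355, 0.138]
{'clock': 0.1, 'joints': array([-1.00136831e+00,  3.85460475e-01,  6.74181623e-03, -4.08151323e-04,
       -1.19398178e+00, -2.58614863e-01]), 'joint_vel': array([ 1.07808468e-03, -2.18223171e-03,  2.01148849e-03,  7.82930209e-04,
       -2.37959197e-04,  2.84228032e-05]), 'joint_efforts': array([ 1.56130532e-04, -3.93320990e+01,  1.88928920e+01,  4.19793382e+00,
       -2.61990113e-03,  7.15210206e-06]), 'position': array([ 191.02059941, -594.59447852,  255.33839031]), 'ee_rot': array([-1.54707351e-01,  9.87959864e-01,  9.47924752e-04, -2.09345770e-04]), 'contact_force': array([ 0.38083194, -0.63014517, -0.51303767]), 'wrist_torque': array([-0.0103358 ,  0.0256554 , -0.01507064]), 'grasp_force': 0.0, 'gripper_width': 85.57298187210215}
```

View pics/top0.png

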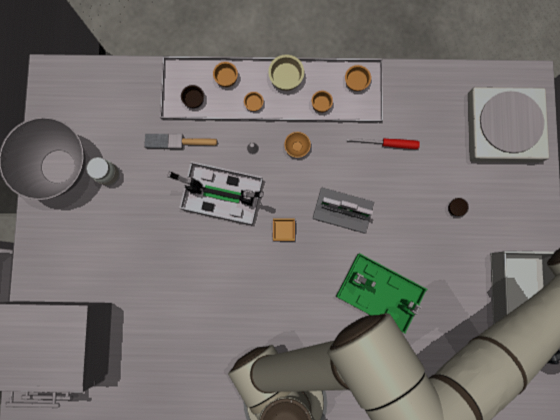

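View pics/side0.png

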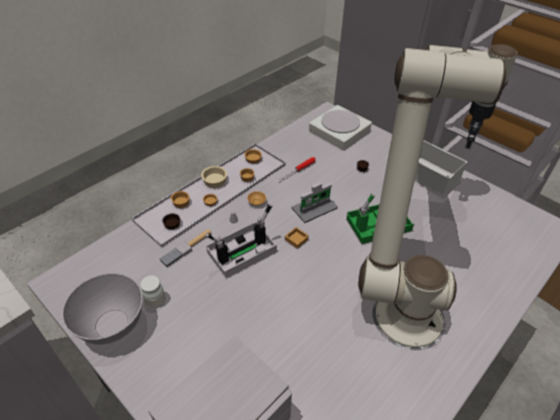

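The top view shows the metal cage at about (222,195), the green look-alike at (380,293), which I exclude, and the stand with the card at (344,209). The side view shows the cage at (242,245) and the stand at (315,203). `rotation` is a quaternion. Next I'll enlarge these areas to confirm.

```bash
sed -i 's/np.array(c\["rotation"\])/Rm(c)/g; 2a from scipy.spatial.transform import Rotation as Ro\nRm=lambda c:Ro.from_quat(c["rotation"]).as_matrix()' h.py
python3 - <<'E'
from h import *
import pickle
t,s=pickle.load(open("c0.pkl","rb"))
def crop(c,x,y,w,h): return cv2.resize(c["image"][y:y+h,x:x+w,::-1],(400,300),interpolation=cv2.INTER_CUBIC)
# 4x: 100x75
im=np.vstack([np.hstack([crop(t,170,158,112,84),crop(t,302,170,88,66)]),np.hstack([crop(s,200,200,96,72),crop(s,280,168,80,60)])])
cv2.imwrite("pics/crop0.png",im)
for n,c,u,v in [("cage",t,222,195),("stand",t,344,209),("cage s",s,242,245)]: print(n,onz(c,u,v,20))
E
```

```text
cage [541.57706552 178.88921309  20.        ]
stand [ 508.04769633 -152.97843339   20.        ]
cage s [557.04472848 167.74964262  20.        ]
```

View pics/crop0.png

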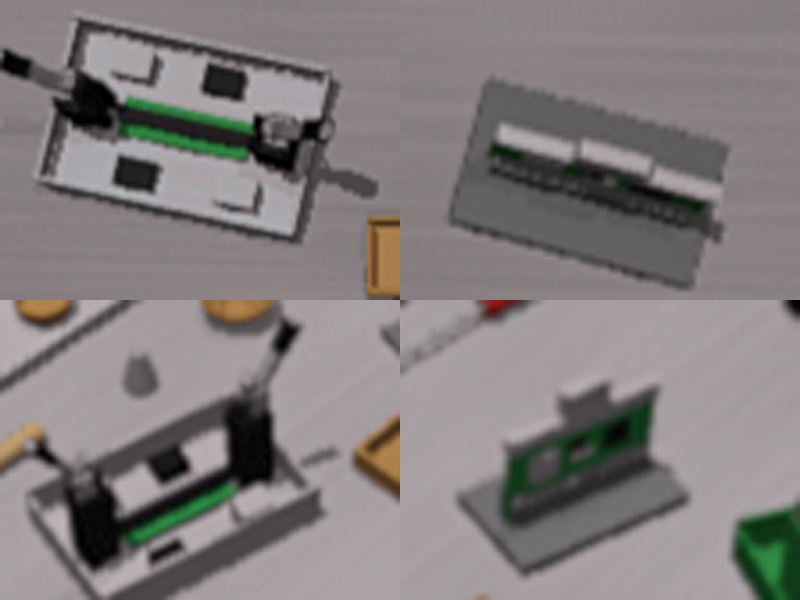

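The crop confirms the target: the aluminium cage has two black posts with open levers and a green-edged socket. The stand holds the card, with the tab at crop (615,158) in the top view. Next: measure with masks.

Run:
```python
from h import *
import pickle
t,s=pickle.load(open("c0.pkl","rb"))
def rectz(c,box,f,z,name,wall=0):
    x,y,w,h=box; im=cv2.resize(c["image"][y:y+h,x:x+w],None,fx=4,fy=4,interpolation=cv2.INTER_CUBIC)
    hsv=cv2.cvtColor(im,cv2.COLOR_RGB2HSV); m=f(hsv).astype(np.uint8)*255
    n,l,st,_=cv2.connectedComponentsWithStats(m); k=1+np.argmax(st[1:,4]); m=(l==k).astype(np.uint8)
    ct=max(cv2.findContours(m,0,1)[0],key=cv2.contourArea)
    pts=[onz(c,x+(p[0]+.5)/4-.5,y+(p[1]+.5)/4-.5,z)[:2] for p in ct[:,0].astype(float)]
    r=cv2.minAreaRect(np.array(pts,np.float32)); print(name,np.round(r[0],1),np.round(r[1],1),round(r[2],2))
T=t["image"]; 
for u,v in [(320,205),(315,200),(370,222),(335,205),(345,205),(360,215),(355,195),(210,170),(215,180),(200,160),(192,208)]: print((u,v),T[v,u],end=" ")
print()
rectz(t,(305,178,75,62),lambda h:(h[...,2]<125),12,"stand top")
rectz(s,(285,170,60,55),lambda h:(h[...,2]<125),12,"stand side")
rectz(t,(308,185,75,40),lambda h:(h[...,2]>150)&(h[...,1]<40),108,"card bright")
for nm,c in (("t",t),("s",s)):
  # coarse manual corners from crops
  if nm=="t": P=[(170+a/3.571,158+b/3.571) for a,b in [(80,17),(333,73),(302,238),(42,180)]]
  else: P=[(200+a/4.167,200+b/4.167) for a,b in [(325,190),(240,85),(28,195)]]
  if nm=="s": P=[(200+a/4.167,200+(b-300)/4.167) for a,b in [(322,490),(235,385),(28,492)]]
  W=np.array([onz(c,*p,40)[:2] for p in P]); print("tray",nm,W.round(1).tolist(),W.mean(0).round(1), [round(float(np.linalg.norm(W[i]-W[i-1])),1) for i in range(len(W))])
# stand crop corners
P=[(302+a/4.545,170+b/4.545) for a,b in [(90,78),(328,146),(292,288),(50,220)]]
W=np.array([onz(t,*p,12)[:2] for p in P]); print("stand",W.round(1).tolist(),W.mean(0).round(1),[round(float(np.linalg.norm(W[i]-W[i-1])),1) for i in range(4)])
# tab and lever ends: triangulate
tt=lambda a,b:(302+a/4.545,170+b/4.545); ss=lambda a,b:(280+a/5,168+b/5)
ct=lambda a,b:(170+a/3.571,158+b/3.571); cs=lambda a,b:(200+a/4.167,200+b/4.167)
print("tab top L",tri(t,tt(180,145),s,ss(160,92)),"R",tri(t,tt(252,165),s,ss(212,78)))
print("leverL end",tri(t,ct(8,62),s,cs(38,132)),"leverR",tri(t,ct(326,130),s,cs(290,28)))
```

```text
(320, 205) [90 88 90] (315, 200) [135 127 128] (370, 222) [103  98  98] (335, 205) [59 57 58] (345, 205) [141 135 138] (360, 215) [47 45 46] (355, 195) [140 132 133] (210, 170) [127 118 122] (215, 180) [171 167 171] (200, 160) [138 131 132] (192, 208) [171 171 174] 
stand top [ 505.3 -154.8] [163.9  97.1] 75.1
stand side [ 522.4 -178.4] [203.7 145.5] 75.57
card bright [ 516.5 -110.5] [42.  9.] 74.83
tray t [[625.6, 259.4], [585.2, 66.6], [459.7, 87.3], [500.5, 283.3]] [542.8 174.2] [127.4, 197.0, 127.1, 200.2]
tray s [[457.7, 97.9], [591.0, 66.0], [624.5, 264.2]] [557.7 142.7] [235.5, 137.0, 201.0]
stand [[568.6, -93.2], [529.3, -236.1], [443.5, -214.0], [482.1, -69.7]] [ 505.9 -153.3] [89.7, 148.2, 88.6, 149.3]
tab top L (array([ 512.56025077, -134.90530074,  121.41441565]), np.float64(0.7002227378939535)) R (array([ 501.34258257, -176.55367253,  115.41946777]), np.float64(2.8321509725289227))
leverL end (array([565.11464951, 284.83698048, 173.6084529 ]), np.float64(2.981876104331674)) leverR (array([523.42328042,  66.5249542 , 155.40225511]), np.float64(1.1592039417896476))
```

Emit:
play_rows(
  series=[
    [19.7,27.4,0,0,0,0.59],
    [19.7,27.4,0,0,0,0.59],
    [19.7,27.4,0,0,0,0.59],
    [19.7,27.4,0,0,0,0.59],
    [19.7,27.4,0,0,0,0.59],
    [19.7,27.4,0,0,0,0.59],
    [19.7,27.4,0,0,0,0.59],
    [19.7,27.4,0,0,0,0.59],
    [19.7,27.4,0,0,0,0.59],
    [19.7,27.4,0,0,0,0.59],
    [19.7,27.4,0,0,0,0.59],
    [19.7,27.4,0,0,0,0.59],
    [19.7,27.4,0,0,0,0.59],
    [19.7,27.4,0,0,0,0.59],
    [19.7,27.4,0,0,0,0.59],
    [19.7,27.4,0,0,0,0.59],
    [0,0,0,0,0,0],
  ],
  gripper=1,
)

```text
clock: 1.52
position: [509.1, -153.0, 255.8]
ee_rot: [-0.608, 0.794, -0.0, 0.0]
contact_force: [0.1, -0.2, 0.6]
gripper_width: 85.3
grasp_force: 0.0
```

```bash
cat >> h.py <<'E'
def pose():
    r=read_state(); R=Ro.from_quat(r["ee_rot"]).as_matrix(); y=R[:,1]; a=np.degrees(np.arctan2(y[1],y[0]))
    print("t",round(r["clock"],2),"pos",np.round(r["position"],1),"yaw_y",round(a,2),"z",np.round(R[:,2],4),"F",np.round(r["contact_force"],1),"T",np.round(r["wrist_torque"],2),"w",round(r["gripper_width"],1),round(r["grasp_force"],1)); return r
E
python3 - <<'E'
from h import *
import pickle
pose()
t,s=pickle.load(open("c0.pkl","rb"))
# green strip line (socket) and tray rim long edges -> direction in the world
def comp(c,box,f):
    x,y,w,h=box; im=cv2.resize(c["image"][y:y+h,x:x+w],None,fx=4,fy=4,interpolation=cv2.INTER_CUBIC)
    m=f(cv2.cvtColor(im,cv2.COLOR_RGB2HSV)); v,u=np.nonzero(m); return x+(u+.5)/4-.5,y+(v+.5)/4-.5
for nm,c,box in (("t",t,(195,178,55,35)),("s",s,(220,240,50,40))):
    u,v=comp(c,box,lambda h:(h[...,0]>45)&(h[...,0]<85)&(h[...,1]>90))
    W=np.array([onz(c,a,b,25)[:2] for a,b in zip(u,v)]).astype(np.float32); r=cv2.minAreaRect(W)
    print(nm,len(u),"green rect",np.round(r[0],1),np.round(r[1],1),round(r[2],2))
# bright tab/rail in top: fit
x,y,w,h=308,185,75,40
im=cv2.resize(t["image"][y:y+h,x:x+w],None,fx=4,fy=4,interpolation=cv2.INTER_CUBIC); hh=cv2.cvtColor(im,cv2.COLOR_RGB2HSV)
m=((hh[...,2]>150)&(hh[...,1]<40)).astype(np.uint8); n,l,st,ce=cv2.connectedComponentsWithStats(m)
for k in range(1,n):
    if st[k,4]>150:
        vv,uu=np.nonzero(l==k); 
        for z in (96,120):
            W=np.array([onz(t,x+(a+.5)/4-.5,y+(b+.5)/4-.5,z)[:2] for a,b in zip(uu,vv)],np.float32); r=cv2.minAreaRect(W); print(k,z,np.round(r[0],1),np.round(r[1],1),round(r[2],1))
E
```

```text
t 1.52 pos [ 509.1 -153.   255.8] yaw_y 164.85 z [ 7.e-04  3.e-04 -1.e+00] F [ 0.1 -0.2  0.6] T [-0.08  0.08  0.  ] w 85.3 0.0
t 3932 green rect [545.2 177.5] [156.   32.1] 78.25
s 2047 green rect [535.1 188.5] [159.4  22.8] 76.01
1 96 [ 518.3 -111.6] [42.4  9. ] 74.8
1 120 [ 514.7 -109.4] [41.6  8.9] 74.8
2 96 [ 510.6 -156.6] [39.   8.9] 75.9
2 120 [ 507.2 -153.6] [38.3  8.7] 75.9
3 96 [ 495.3 -197.5] [39.1  8.4] 74.7
3 120 [ 492.1 -193.7] [38.4  8.2] 74.7
```

Emit:
play_rows(
  series=[
    [-2,-1,-25,0,0,0],
    [0,0,-30,0,0,0],
    [0,0,-30,0,0,0],
    [0,0,-25,0,0,0],
    [0,0,-18,0,0,0],
    [0,0,-10,0,0,0],
    [0,0,0,0,0,0],
    [0,0,0,0,0,0],
  ],
)

```text
clock: 2.18
position: [504.6, -157.8, 118.5]
ee_rot: [-0.605, 0.796, -0.0, -0.0]
contact_force: [0.9, 0.5, -0.1]
gripper_width: 85.4
grasp_force: 0.0
```

Emit:
play_rows(
  series=[
    [0,0,0,0,0,0],
    [0,0,0,0,0,0],
    [0,0,0,0,0,0],
    [0,0,0,0,0,0],
    [0,0,0,0,0,0],
    [0,0,0,0,0,0],
    [0,0,0,0,0,0],
    [0,0,0,0,0,0],
    [0,0,0,0,0,0],
  ],
  gripper=0,
)

```text
clock: 2.93
position: [505.8, -157.8, 118.9]
ee_rot: [-0.605, 0.796, -0.001, 0.001]
contact_force: [2.8, -0.5, -0.0]
gripper_width: 9.2
grasp_force: 60.3
```

```bash
python3 -c "
from h import *
pose()"
```

```text
t 2.93 pos [ 505.8 -157.8  118.9] yaw_y 164.5 z [ 3.3e-03 -6.0e-04 -1.0e+00] F [ 2.8 -0.5 -0. ] T [-0.43 -1.05  0.16] w 9.2 60.3
```

Emit:
play_rows(
  series=[
    [1,0,3,0,0,0],
    [0.5,0,6,0,0,0],
    [0,0,12,0,0,0],
    [0,0,20,0,0,0],
    [0,0,25,0,0,0],
    [0,0,25,0,0,0],
    [0,0,25,0,0,0],
    [0,0,25,0,0,0],
    [0,0,25,0,0,0],
    [0,0,15,0,0,0],
    [0,0,9,0,0,0],
    [0,0,0,0,0,0],
    [0,0,0,0,0,0],
  ],
)

```text
clock: 4.02
position: [504.7, -157.3, 307.2]
ee_rot: [-0.605, 0.796, 0.001, -0.001]
contact_force: [-0.3, -0.7, -2.7]
gripper_width: 8.8
grasp_force: 59.9
```

Run:
```python
from h import *
import pickle
pose()
t0,s0=pickle.load(open("c0.pkl","rb"))
t=get_image("top"); s=get_image("side"); pickle.dump((t,s),open("c1.pkl","wb"))
r=read_state(); p=r["position"]; 
def crop(c,u,v,w,h): 
    x=int(min(max(u-w//2,0),560-w));y=int(min(max(v-h//2,0),420-h)); print(x,y); return cv2.resize(c["image"][y:y+h,x:x+w,::-1],(400,600 if h>w else 300),interpolation=cv2.INTER_CUBIC)
u,v=proj(t,p-[0,0,50]); a,b=proj(s,p-[0,0,60]); print(u,v,a,b)
cs=[crop(t,u,v,96,72),crop(s,a,b,96,72),crop(t0,222,195,96,72),crop(s0,244,240,96,72)]
cv2.imwrite("pics/c1.png",np.vstack([np.hstack(cs[:2]),np.hstack(cs[2:])]))
```

```text
t 4.02 pos [ 504.7 -157.3  307.2] yaw_y 164.42 z [-0.0031  0.0013 -1.    ] F [-0.3 -0.7 -2.7] T [ 0.01  0.02 -0.02] w 8.8 59.9
358.1656723343168 196.69666922565523 320.4991546048526 156.86582165529057
310 160
272 120
174 159
196 204
```

View pics/c1.png

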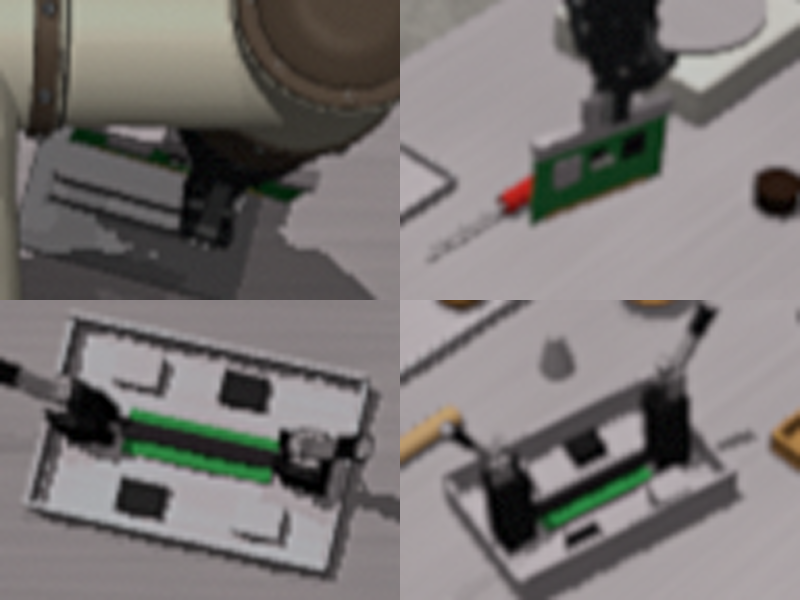

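The pictures show the card hanging upright in the gripper: its side-view foot corners are at (304.4,172.3) and (334.4,161.3). The cage is unobstructed, with levers open.

Run:
```python
from h import *
import pickle
t,s=pickle.load(open("c1.pkl","rb"))
# card foot corners in side view; line cast on z=200
k=4.1667
A=onz(s,272+133/k,120+220/k,200); B=onz(s,272+260/k,120+173/k,200)
A2=onz(s,272+130/k,120+140/k,284); B2=onz(s,272+272/k,120+103/k,284)
for a,b in ((A,B),(A2,B2)): print("card",a.round(1),b.round(1),"mid",((a+b)/2).round(1),"len",round(np.linalg.norm(a-b),1),"ang",round(np.degrees(np.arctan2(*(a-b)[:2])),1))
def ms(nm,c,P,ox,oy,z):
    W=np.array([onz(c,ox+a/k,oy+b/k,z)[:2] for a,b in P]); print(nm,W.round(1).tolist(),W.mean(0).round(1)); return W
W=ms("rim t",t,[(72,18),(370,80),(330,277),(28,208)],174,159,40)
for i,j in((0,1),(3,2),(3,0),(2,1)): d=W[i]-W[j]; print(round(np.linalg.norm(d),1),np.degrees(np.arctan2(*d)).round(1),end="; ")
print()
for z in (22,35): ms("green t",t,[(132,110),(278,143),(272,183),(123,152)],174,159,z)
W=ms("rim s",s,[(47,180),(122,277),(337,173)],196,204,40); print("mid diag",(W[0]+W[2])/2,np.linalg.norm(W[0]-W[1]),np.linalg.norm(W[2]-W[1]))
# Edge lines: Canny+Hough direction in top view for long lines
im=t["image"][155:235,170:275]; g=cv2.cvtColor(cv2.resize(im,None,fx=4,fy=4,interpolation=cv2.INTER_CUBIC),cv2.COLOR_RGB2GRAY)
for l in cv2.HoughLinesP(cv2.Canny(g,60,150),1,np.pi/720,60,minLineLength=150,maxLineGap=12)[:,0]:
    q=[onz(t,170+(l[i]+.5)/4-.5,155+(l[i+1]+.5)/4-.5,40)[:2] for i in (0,2)]; d=q[0]-q[1]; print(np.round(q,1).tolist(),round(np.linalg.norm(d)),np.degrees(np.arctan(d[0]/d[1])).round(2))
```

```text
card [524.1 -98.8 200. ] [ 488.4 -218.2  200. ] mid [ 506.2 -158.5  200. ] len 124.7 ang 16.6
card [527.2 -92.8 284. ] [ 478.  -208.1  284. ] mid [ 502.6 -150.4  284. ] len 125.3 ang 23.1
rim t [[624.0, 262.4], [585.8, 67.9], [457.5, 90.9], [499.1, 286.0]] [541.6 176.8]
198.3 11.1; 199.5 12.0; 127.2 -79.3; 130.4 -79.8; 
green t [[567.1, 224.0], [546.6, 127.8], [520.2, 131.1], [539.2, 228.9]] [543.3 178. ]
green t [[564.8, 222.0], [544.5, 126.8], [518.3, 130.0], [537.2, 226.9]] [541.2 176.4]
rim s [[619.4, 266.0], [503.9, 288.2], [458.9, 98.6]] [527.4 217.6]
mid diag [539.11358446 182.29707928] 117.5862281296852 194.91984813133467
[[500.5, 284.3], [463.0, 98.6]] 190 11.43
[[625.9, 262.2], [593.7, 106.3]] 159 11.68
[[494.6, 278.7], [463.8, 131.3]] 151 11.77
[[625.3, 262.2], [593.0, 106.9]] 159 11.73
```

Emit:
play_rows(
  series=[
    [1,10,0,0,0,0],
    [2.5,22,0,0,0,0.06],
    [2.9,26,0,0,0,0.06],
    [2.9,26,0,0,0,0.06],
    [2.9,26,0,0,0,0.06],
    [2.9,26,0,0,0,0.06],
    [2.9,26,0,0,0,0.06],
    [2.9,26,0,0,0,0.06],
    [2.9,26,0,0,0,0.06],
    [2.9,26,0,0,0,0.06],
    [2.9,26,0,0,0,0.06],
    [2.9,26,0,0,0,0.06],
    [2.9,22,0,0,0,0],
    [1.5,12,0,0,0,0],
    [0.9,6,0,0,0,0],
    [0,0,0,0,0,0],
    [0,0,0,0,0,0],
    [0,0,0,0,0,0],
    [0,0,0,0,0,0],
  ],
)

```text
clock: 5.7
position: [543.5, 173.3, 308.4]
ee_rot: [-0.632, 0.775, -0.0, -0.0]
contact_force: [-0.2, 0.1, -2.6]
gripper_width: 8.9
grasp_force: 59.9
```

```bash
python3 -c "
from h import *
pose()"
```

```text
t 5.7 pos [543.5 173.3 308.4] yaw_y 168.33 z [-2.e-04 -1.e-04 -1.e+00] F [-0.2  0.1 -2.6] T [ 0.07  0.04 -0.07] w 8.9 59.9
```

Emit:
play_rows(
  series=[
    [-0.5,1.5,-10,0,0,0],
    [0,0,-20,0,0,0],
    [0,0,-20,0,0,0],
    [0,0,-15,0,0,0],
    [0,0,-8,0,0,0],
    [0,0,-5,0,0,0],
    [0,0,0,0,0,0],
    [0,0,0,0,0,0],
    [0,0,0,0,0,0],
  ],
)

```text
clock: 6.45
position: [543.8, 176.1, 231.5]
ee_rot: [-0.632, 0.775, -0.0, 0.001]
contact_force: [0.1, -0.4, -2.4]
gripper_width: 8.9
grasp_force: 59.8
```

Run:
```python
from h import *
import pickle
pose()
t=get_image("top"); s=get_image("side"); pickle.dump((t,s),open("c2.pkl","wb"))
k=lambda c,x,y:cv2.resize(c["image"][y:y+100,x:x+67,::-1],(400,600),interpolation=cv2.INTER_CUBIC)
cv2.imwrite("pics/c2.png",np.hstack([k(s,213,180),cv2.resize(t["image"][150:250,190:257,::-1],(400,600),interpolation=cv2.INTER_CUBIC)]))
```

```text
t 6.45 pos [543.8 176.1 231.5] yaw_y 168.41 z [ 0.0021  0.001  -1.    ] F [ 0.1 -0.4 -2.4] T [ 0.02 -0.03 -0.02] w 8.9 59.8
```

View pics/c2.png

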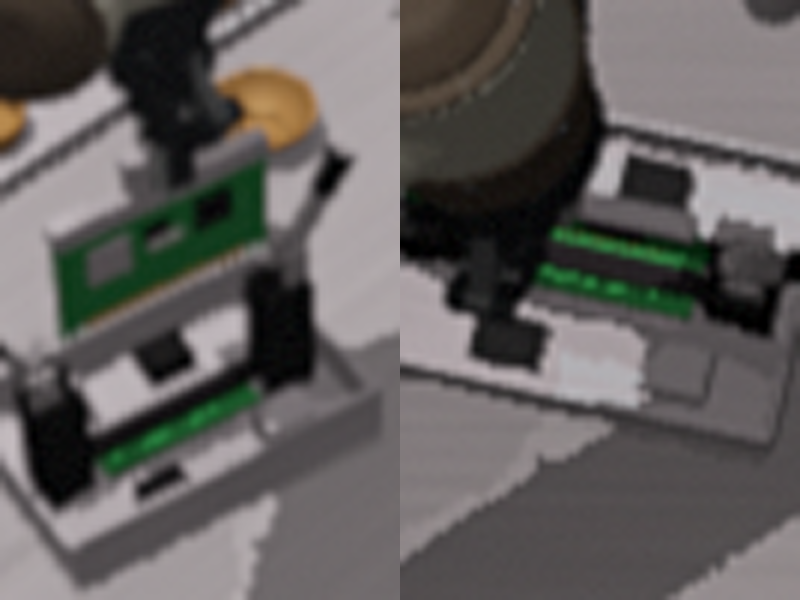

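The side crop shows the card above the box, between the posts: foot ends at crop (65,333) and (268,240), near socket strip ends at about (104,468) and (261,393). I'll compare them within the same camera.

Run:
```python
from h import *
import pickle
t,s=pickle.load(open("c2.pkl","rb")); t0,s0=pickle.load(open("c0.pkl","rb"))
ex=np.array([.9796,-.2011]);ey=np.array([.2011,.9796]); C=np.array([542.9,176.4])
loc=lambda p:(round(float((p[:2]-C)@ex),1),round(float((p[:2]-C)@ey),1),round(float(p[2]),1))
S=lambda a,b:(213+a/5.97-.4,180+b/6-.4)
k=4.1667;T=lambda a,b:(174+a/k-.4,159+b/k-.4)
for nm,a,b in (("stripL",(104,468),(123,148)),("stripR",(261,393),(272,179))):
    p,e=tri(s,S(*a),t0,T(*b)); print(nm,loc(p),round(e,1))
# intersect side rays with the card plane through TCP
p=read_state()["position"]; print("tcp",loc(p))
for nm,a in (("footL",(65,333)),("footR",(268,240)),("railtopL",(50,238)),("tabL",(122,165)),("railtopR",(268,135))):
    e,d=ray(s,*S(*a)); n=np.r_[ex,0]; q=e+d*((p-e)@n)/(d@n); print(nm,loc(q))
# green mask centreline side/top, from pictures without the arm
def green(c,box):
    x,y,w,h=box; m=cv2.cvtColor(np.ascontiguousarray(c["image"][y:y+h,x:x+w]),cv2.COLOR_RGB2HSV); m=(m[...,0]>45)&(m[...,0]<85)&(m[...,1]>110)&(m[...,2]>60)
    v,u=np.nonzero(m); return u+x,v+y
u,v=green(t0,(195,178,55,35)); W=np.array([loc(onz(t0,a,b,25)) for a,b in zip(u,v)]); print("top green local",len(W),W.min(0),W.max(0),np.median(W,0),np.percentile(W,[3,97],0))
u,v=green(s0,(225,240,40,30)); W=np.array([loc(onz(s0,a,b,25)) for a,b in zip(u,v)]); print("side green",len(W),np.percentile(W,[3,50,97],0))
```

```text
stripL (-9.4, 54.4, 18.8) 2.9
stripR (-9.4, -46.8, 16.9) 0.9
tcp (0.8, -0.1, 231.4)
footL (0.8, 65.5, 129.4)
footR (0.8, -61.6, 125.7)
railtopL (0.8, 67.9, 203.3)
tabL (0.8, 23.5, 230.9)
railtopR (0.8, -63.8, 204.5)
top green local 209 [-13.5 -45.7  25. ] [14.6 52.5 25. ] [-5.5  3.5 25. ] [[-12.876 -42.928  25.   ]
 [ 14.076  48.788  25.   ]]
side green 91 [[-18.2  -37.45  25.  ]
 [-12.5    7.8   25.  ]
 [ -5.2   53.08  25.  ]]
```

Emit:
play_rows(
  series=[
    [-0.4,0,-12,0,0,0],
    [0,0,-12,0,0,0],
    [0,0,-6,0,0,0],
    [0,0,-3,0,0,0],
    [0,0,-2,0,0,0],
    [0,0,-2,0,0,0],
    [0,0,-2,0,0,0],
    [0,0,0,0,0,0],
    [0,0,0,0,0,0],
  ],
)

```text
clock: 7.3
position: [542.9, 175.9, 191.6]
ee_rot: [-0.632, 0.775, -0.0, 0.0]
contact_force: [-0.2, 0.7, -3.3]
gripper_width: 9.4
grasp_force: 59.9
```

Emit:
play_rows(
  series=[
    [0,0,-2,0,0,0],
    [0,0,-2,0,0,0],
    [0,0,-1,0,0,0],
    [0,0,0,0,0,0],
    [0,0,0,0,0,0],
  ],
)

```text
clock: 7.72
position: [543.9, 176.2, 187.2]
ee_rot: [-0.632, 0.775, -0.001, 0.001]
contact_force: [2.1, -0.6, 0.2]
gripper_width: 8.9
grasp_force: 60.3
```

```bash
python3 -c "
from h import *
pose()"
```

```text
t 7.72 pos [543.9 176.2 187.2] yaw_y 168.42 z [ 0.0031  0.001  -1.    ] F [ 2.1 -0.6  0.2] T [-0.21 -1.14 -0.01] w 8.9 60.3
```

Emit:
play_rows(
  series=[
    [0.7,-0.1,0,0,0,0],
    [0.5,-0.1,0,0,0,0],
    [0,0,0,0,0,0],
    [0,0,0,0,0,0],
  ],
)

```text
clock: 8.05
position: [544.4, 175.9, 186.7]
ee_rot: [-0.632, 0.775, -0.0, 0.001]
contact_force: [1.6, 0.4, 1.7]
gripper_width: 9.0
grasp_force: 60.5
```

```bash
python3 -c "
from h import *
pose()"
```

```text
t 8.05 pos [544.4 175.9 186.7] yaw_y 168.42 z [ 1.4e-03  6.0e-04 -1.0e+00] F [1.6 0.4 1.7] T [ 0.08 -0.91 -0.  ] w 9.0 60.5
```

Emit:
play_rows(
  series=[
    [0,0,-1.5,0,0,0],
    [0,0,-1.5,0,0,0],
    [0,0,0,0,0,0],
    [0,0,0,0,0,0],
  ],
)

```text
clock: 8.38
position: [544.3, 175.7, 182.9]
ee_rot: [-0.632, 0.775, -0.0, 0.0]
contact_force: [5.5, -1.8, -1.9]
gripper_width: 8.9
grasp_force: 60.1
```

```bash
python3 -c "
from h import *
pose()"
```

```text
t 8.38 pos [544.3 175.7 182.9] yaw_y 168.4 z [ 6.e-04  1.e-04 -1.e+00] F [ 5.5 -1.8 -1.9] T [-0.21 -1.8  -0.11] w 8.9 60.1
```

Emit:
play_rows(
  series=[
    [0.5,-0.1,0,0,0,0],
    [0.5,-0.1,0,0,0,0],
    [0,0,0,0,0,0],
    [0,0,0,0,0,0],
  ],
)

```text
clock: 8.72
position: [544.7, 175.5, 182.9]
ee_rot: [-0.632, 0.775, 0.0, -0.0]
contact_force: [2.9, 1.1, -3.1]
gripper_width: 8.9
grasp_force: 59.9
```

```bash
python3 -c "
from h import *
pose()"
```

```text
t 8.72 pos [544.7 175.5 182.9] yaw_y 168.4 z [-8.e-04  0.e+00 -1.e+00] F [ 2.9  1.1 -3.1] T [ 0.24 -1.31 -0.14] w 8.9 59.9
```

Emit:
play_rows(
  series=[
    [0.5,-0.1,0,0,0,0],
    [0.5,-0.1,0,0,0,0],
    [0,0,0,0,0,0],
    [0,0,-1.5,0,0,0],
    [0,0,-1.5,0,0,0],
    [0,0,0,0,0,0],
  ],
)

```text
clock: 9.22
position: [545.2, 174.9, 179.6]
ee_rot: [-0.632, 0.775, 0.0, -0.001]
contact_force: [0.1, -0.2, -2.4]
gripper_width: 8.8
grasp_force: 59.9
```

```bash
python3 -c "
from h import *
pose()"
```

```text
t 9.22 pos [545.2 174.9 179.6] yaw_y 168.4 z [-0.0021 -0.001  -1.    ] F [ 0.1 -0.2 -2.4] T [ 0.   -0.28 -0.07] w 8.8 59.9
```

Emit:
play_rows(
  series=[
    [0,0,-3,0,0,0],
    [0,0,-4,0,0,0],
    [0,0,-4,0,0,0],
    [0,0,-3,0,0,0],
    [0,0,-1,0,0,0],
    [0,0,0,0,0,0],
  ],
)

```text
clock: 9.72
position: [545.6, 175.1, 164.7]
ee_rot: [-0.632, 0.775, 0.0, -0.001]
contact_force: [-0.5, -0.9, -1.8]
gripper_width: 8.8
grasp_force: 59.9
```

```bash
python3 -c "
from h import *
pose()"
```

```text
t 9.72 pos [545.6 175.1 164.7] yaw_y 168.4 z [-1.3e-03 -7.0e-04 -1.0e+00] F [-0.5 -0.9 -1.8] T [ 0.   -0.07 -0.02] w 8.8 59.9
```

Emit:
play_rows(
  series=[
    [0,0,-3,0,0,0],
    [0,0,-4,0,0,0],
    [0,0,-4,0,0,0],
    [0,0,-4,0,0,0],
    [0,0,-3,0,0,0],
    [0,0,-2,0,0,0],
    [0,0,-1,0,0,0],
    [0,0,0,0,0,0],
  ],
)

```text
clock: 10.38
position: [545.8, 175.2, 144.0]
ee_rot: [-0.632, 0.775, 0.0, -0.0]
contact_force: [-0.2, 0.7, -1.6]
gripper_width: 8.7
grasp_force: 60.0
```

```bash
python3 -c "
from h import *
pose()"
```

```text
t 10.38 pos [545.8 175.2 144. ] yaw_y 168.41 z [-5.e-04 -3.e-04 -1.e+00] F [-0.2  0.7 -1.6] T [-0.02  0.06 -0.  ] w 8.7 60.0
```

Emit:
play_rows(
  series=[
    [0,0,-1,0,0,0],
    [0,0,-0.5,0,0,0],
    [0,0,0,0,0,0],
  ],
)

```text
clock: 10.63
position: [545.9, 175.3, 142.8]
ee_rot: [-0.632, 0.775, 0.0, 0.0]
contact_force: [0.1, 0.4, -2.4]
gripper_width: 9.1
grasp_force: 60.0
```

Emit:
play_rows(
  series=[
    [0,0,-1,0,0,0],
    [0,0,-0.5,0,0,0],
    [0,0,0,0,0,0],
  ],
)

```text
clock: 10.88
position: [545.9, 175.2, 141.2]
ee_rot: [-0.632, 0.775, 0.0, -0.0]
contact_force: [-0.6, -0.4, -2.9]
gripper_width: 8.7
grasp_force: 60.0
```

Emit:
play_rows(
  series=[
    [0,0,-1,0,0,0],
    [0,0,0,0,0,0],
    [0,0,0,0,0,0],
  ],
)

```text
clock: 11.13
position: [545.9, 175.2, 140.3]
ee_rot: [-0.632, 0.775, 0.0, -0.0]
contact_force: [0.5, 0.2, -3.1]
gripper_width: 9.1
grasp_force: 60.0
```

Emit:
play_rows(
  series=[
    [0,0,-1,0,0,0],
    [0,0,0,0,0,0],
    [0,0,0,0,0,0],
  ],
)

```text
clock: 11.38
position: [545.9, 175.2, 139.2]
ee_rot: [-0.632, 0.775, 0.0, -0.0]
contact_force: [-0.0, 0.5, -2.8]
gripper_width: 8.9
grasp_force: 60.0
```

Emit:
play_rows(
  series=[
    [0,0,-1,0,0,0],
    [0,0,0,0,0,0],
    [0,0,0,0,0,0],
  ],
)

```text
clock: 11.63
position: [545.9, 175.2, 138.2]
ee_rot: [-0.632, 0.775, 0.0, -0.0]
contact_force: [-0.2, -0.4, -3.5]
gripper_width: 8.7
grasp_force: 60.0
```

Emit:
play_rows(
  series=[
    [0,0,-1,0,0,0],
    [0,0,0,0,0,0],
    [0,0,0,0,0,0],
  ],
)

```text
clock: 11.88
position: [545.9, 175.2, 137.2]
ee_rot: [-0.632, 0.775, 0.0, -0.0]
contact_force: [-0.4, 0.7, -2.2]
gripper_width: 9.1
grasp_force: 60.0
```

Emit:
play_rows(
  series=[
    [0,0,-1,0,0,0],
    [0,0,0,0,0,0],
    [0,0,0,0,0,0],
  ],
)

```text
clock: 12.13
position: [545.9, 175.3, 136.2]
ee_rot: [-0.632, 0.775, 0.0, -0.0]
contact_force: [-0.1, -0.2, -2.4]
gripper_width: 9.2
grasp_force: 60.0
```

Emit:
play_rows(
  series=[
    [0,0,-1,0,0,0],
    [0,0,0,0,0,0],
    [0,0,0,0,0,0],
  ],
)

```text
clock: 12.38
position: [546.2, 175.3, 135.6]
ee_rot: [-0.632, 0.775, -0.0, 0.0]
contact_force: [-0.2, -0.1, -0.7]
gripper_width: 9.2
grasp_force: 60.1
```

Emit:
play_rows(
  series=[
    [0,0,-0.6,0,0,0],
    [0,0,0,0,0,0],
    [0,0,0,0,0,0],
  ],
)

```text
clock: 12.63
position: [546.2, 175.4, 135.2]
ee_rot: [-0.632, 0.775, -0.0, 0.0]
contact_force: [-0.1, -0.5, 2.4]
gripper_width: 8.7
grasp_force: 60.6
```

```bash
python3 -c "
from h import *
pose()"
```

```text
t 12.63 pos [546.2 175.4 135.2] yaw_y 168.42 z [ 8.e-04  2.e-04 -1.e+00] F [-0.1 -0.5  2.4] T [-0.09  0.23  0.04] w 8.7 60.6
```

Emit:
play_rows(
  series=[
    [0,0,-0.7,0,0,0],
    [0,0,-0.4,0,0,0],
    [0,0,0,0,0,0],
    [0,0,0,0,0,0],
  ],
)

```text
clock: 12.97
position: [546.2, 175.3, 133.9]
ee_rot: [-0.632, 0.775, -0.0, 0.0]
contact_force: [0.7, -0.1, 1.9]
gripper_width: 9.1
grasp_force: 60.6
```

```bash
python3 -c "
from h import *
pose()"
```

```text
t 12.97 pos [546.2 175.3 133.9] yaw_y 168.41 z [ 6.e-04  2.e-04 -1.e+00] F [ 0.7 -0.1  1.9] T [-0.07  0.12 -0.04] w 9.1 60.6
```

Emit:
play_rows(
  series=[
    [0,0,0,0,0,0],
    [0,0,0,0,0,0],
    [0,0,0,0,0,0],
    [0,0,0,0,0,0],
    [0,0,0,0,0,0],
    [0,0,0,0,0,0],
  ],
  gripper=0.5,
)

```text
clock: 13.47
position: [545.9, 175.3, 133.5]
ee_rot: [-0.632, 0.775, 0.0, -0.0]
contact_force: [-0.1, -0.6, 0.4]
gripper_width: 43.1
grasp_force: 0.0
```

Emit:
play_rows(
  series=[
    [0,0,4,0,0,0],
    [0,0,10,0,0,0],
    [0,0,18,0,0,0],
    [0,0,22,0,0,0],
    [0,0,22,0,0,0],
    [0,0,12,0,0,0],
    [0,0,3,0,0,0],
    [0,0,0,0,0,0],
  ],
)

```text
clock: 14.13
position: [546.4, 175.5, 226.3]
ee_rot: [-0.632, 0.775, -0.0, 0.002]
contact_force: [-0.6, 0.2, -1.0]
gripper_width: 42.6
grasp_force: 0.0
```

Emit:
play_rows(
  series=[
    [1,5,0,0,0,0],
    [3,14,0,0,0,0],
    [4,20,0,0,0,0],
    [5,24,0,0,0,0],
    [5,24,0,0,0,0],
    [5,24,0,0,0,0],
    [4,20,0,0,0,0],
    [3,12,0,0,0,0],
    [1,4,0,0,0,0],
    [0,0,0,0,0,0],
    [0,0,0,0,0,0],
  ],
  gripper=0,
)

```text
clock: 15.05
position: [576.6, 321.9, 223.9]
ee_rot: [-0.632, 0.775, -0.0, -0.001]
contact_force: [0.2, 0.3, -0.6]
gripper_width: 0.3
grasp_force: 0.0
```

Run:
```python
from h import *
pose()
t=get_image("top"); s=get_image("side")
k=lambda c,x,y:cv2.resize(c["image"][y:y+75,x:x+100,::-1],(400,300),interpolation=cv2.INTER_CUBIC)
cv2.imwrite("pics/c3.png",np.hstack([k(s,195,195),k(t,165,155)]))
```

```text
t 15.05 pos [576.6 321.9 223.9] yaw_y 168.4 z [-0.0013 -0.0011 -1.    ] F [ 0.2  0.3 -0.6] T [-0.04  0.01  0.  ] w 0.3 0.0
```

View pics/c3.png

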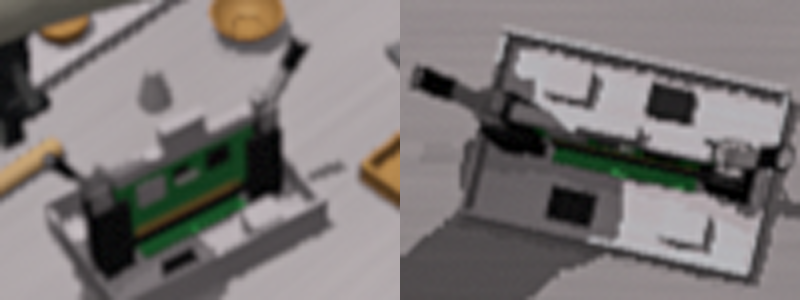

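The card stands in both guides (side crop from (100,190) to (260,110)) and both levers are still open. Next is the left lever.

Emit:
play_rows(
  series=[
    [0,0,-8,0,0,0],
    [0,0,-16,0,0,0],
    [0,0,-16,0,0,0],
    [0,0,-8,0,0,0],
    [0,0,-3,0,0,0],
    [0,0,0,0,0,0],
    [0,0,0,0,0,0],
  ],
)

```text
clock: 15.73
position: [577.4, 322.2, 174.3]
ee_rot: [-0.632, 0.775, -0.0, 0.001]
contact_force: [0.7, 0.3, 0.4]
gripper_width: 0.0
grasp_force: 0.0
```

Emit:
play_rows(
  series=[
    [-0.4,-2,0,0,0,0],
    [-0.8,-4,0,0,0,0],
    [-0.8,-4,0,0,0,0],
    [-0.6,-3,0,0,0,0],
    [-0.4,-2,0,0,0,0],
    [-0.4,-2,0,0,0,0],
    [0,0,0,0,0,0],
  ],
)

```text
clock: 16.32
position: [574.2, 307.0, 175.3]
ee_rot: [-0.632, 0.775, 0.001, 0.003]
contact_force: [-0.2, 4.7, 3.2]
gripper_width: 0.2
grasp_force: 2.2
```

```bash
python3 -c "
from h import *
pose()"
```

```text
t 16.32 pos [574.2 307.  175.3] yaw_y 168.44 z [ 0.0037  0.0044 -1.    ] F [-0.2  4.7  3.2] T [ 1.35  0.25 -0.02] w 0.2 2.2
```

Emit:
play_rows(
  series=[
    [-0.4,-2,0,0,0,0],
    [-0.6,-3,0,0,0,0],
    [-0.6,-3,0,0,0,0],
    [-0.6,-3,0,0,0,0],
    [0,0,0,0,0,0],
  ],
)

```text
clock: 16.73
position: [573.0, 296.1, 176.1]
ee_rot: [-0.633, 0.775, -0.0, 0.004]
contact_force: [1.1, 4.2, 4.5]
gripper_width: 0.1
grasp_force: 2.5
```

```bash
python3 -c "
from h import *
pose()"
```

```text
t 16.73 pos [573.  296.1 176.1] yaw_y 168.47 z [ 0.0063  0.0049 -1.    ] F [1.1 4.2 4.5] T [ 1.26 -0.31  0.05] w 0.1 2.5
```

Emit:
play_rows(
  series=[
    [-0.6,-3,0.8,0,0,0],
    [-0.6,-3,0.8,0,0,0],
    [-0.6,-3,0.8,0,0,0],
    [-0.6,-3,0.8,0,0,0],
    [-0.6,-3,0.8,0,0,0],
    [0,0,0,0,0,0],
  ],
)

```text
clock: 17.23
position: [568.2, 278.3, 177.7]
ee_rot: [-0.632, 0.775, -0.0, -0.0]
contact_force: [1.0, 2.3, 1.8]
gripper_width: 0.0
grasp_force: 1.2
```

```bash
python3 -c "
from h import *
pose()"
```

```text
t 17.23 pos [568.2 278.3 177.7] yaw_y 168.37 z [-4.e-04 -6.e-04 -1.e+00] F [1.  2.3 1.8] T [ 0.6  -0.41 -0.  ] w 0.0 1.2
```

Emit:
play_rows(
  series=[
    [-0.6,-3,0.5,0,0,0],
    [-0.6,-3,0.5,0,0,0],
    [-0.6,-3,0.5,0,0,0],
    [-0.6,-3,0.5,0,0,0],
    [0,0,0,0,0,0],
  ],
)

```text
clock: 17.65
position: [565.5, 266.8, 178.5]
ee_rot: [-0.632, 0.775, 0.0, -0.001]
contact_force: [2.9, 3.7, -2.0]
gripper_width: -0.0
grasp_force: 1.8
```

```bash
python3 -c "
from h import *
pose()"
```

```text
t 17.65 pos [565.5 266.8 178.5] yaw_y 168.36 z [-0.0014 -0.     -1.    ] F [ 2.9  3.7 -2. ] T [ 1.08 -0.71  0.  ] w -0.0 1.8
```

Emit:
play_rows(
  series=[
    [-0.6,-3,0,0,0,0],
    [-0.6,-3,0,0,0,0],
    [-0.4,-2,0,0,0,0],
    [0,0,0,0,0,0],
  ],
)

```text
clock: 17.98
position: [563.7, 259.3, 178.5]
ee_rot: [-0.632, 0.775, 0.001, -0.001]
contact_force: [2.6, 4.0, -2.2]
gripper_width: -0.2
grasp_force: 2.0
```

```bash
python3 -c "
from h import *
pose()"
```

```text
t 17.98 pos [563.7 259.3 178.5] yaw_y 168.38 z [-1.7e-03  2.0e-04 -1.0e+00] F [ 2.6  4.  -2.2] T [ 1.35 -0.44  0.01] w -0.2 2.0
```

Emit:
play_rows(
  series=[
    [-0.4,-2,0,0,0,0],
    [-0.4,-2,0,0,0,0],
    [-0.4,-2,0,0,0,0],
    [0,0,0,0,0,0],
  ],
)

```text
clock: 18.32
position: [562.5, 253.6, 178.6]
ee_rot: [-0.632, 0.775, 0.001, -0.0]
contact_force: [2.0, 5.3, -1.3]
gripper_width: 0.1
grasp_force: 2.2
```

Emit:
play_rows(
  series=[
    [-0.3,-1.5,0,0,0,0],
    [-0.3,-1.5,0,0,0,0],
    [0,0,0,0,0,0],
  ],
)

```text
clock: 18.57
position: [561.9, 250.8, 178.7]
ee_rot: [-0.632, 0.775, 0.001, -0.0]
contact_force: [0.8, 6.2, -1.3]
gripper_width: 0.1
grasp_force: 2.3
```

```bash
python3 -c "
from h import *
pose()"
```

```text
t 18.57 pos [561.9 250.8 178.7] yaw_y 168.4 z [-1.3e-03  9.0e-04 -1.0e+00] F [ 0.8  6.2 -1.3] T [ 1.67 -0.31 -0.01] w 0.1 2.3
```

Emit:
play_rows(
  series=[
    [-0.2,-1,0,0,0,0],
    [-0.2,-1,0,0,0,0],
    [0,0,0,0,0,0],
  ],
)

```text
clock: 18.82
position: [561.7, 249.3, 178.8]
ee_rot: [-0.632, 0.775, 0.001, 0.0]
contact_force: [0.8, 7.2, -1.3]
gripper_width: 0.0
grasp_force: 2.8
```

Emit:
play_rows(
  series=[
    [-0.2,-1,0,0,0,0],
    [-0.2,-1,0,0,0,0],
    [0,0,0,0,0,0],
  ],
)

```text
clock: 19.07
position: [561.7, 249.0, 179.0]
ee_rot: [-0.632, 0.775, 0.002, 0.002]
contact_force: [1.5, 11.8, -2.5]
gripper_width: 0.2
grasp_force: 4.4
```

Emit:
play_rows(
  series=[
    [-0.2,-1,0,0,0,0],
    [0,0,0,0,0,0],
  ],
)

```text
clock: 19.23
position: [561.7, 248.9, 179.0]
ee_rot: [-0.632, 0.775, 0.002, 0.003]
contact_force: [-0.0, 13.5, -2.2]
gripper_width: 0.1
grasp_force: 5.3
```

Emit:
play_rows(
  series=[
    [0.6,3,0,0,0,0],
    [1,5,3,0,0,0],
    [3,14,10,0,0,0],
    [3,14,20,0,0,0],
    [0,0,20,0,0,0],
    [0,0,5,0,0,0],
    [0,0,0,0,0,0],
  ],
)

```text
clock: 19.82
position: [569.0, 280.6, 238.8]
ee_rot: [-0.632, 0.775, -0.0, 0.0]
contact_force: [-0.2, 0.4, 0.5]
gripper_width: -0.2
grasp_force: 0.0
```

Run:
```python
from h import *
import pickle
pose()
t=get_image("top"); s=get_image("side"); pickle.dump((t,s),open("c4.pkl","wb"))
k=lambda c,x,y:cv2.resize(c["image"][y:y+75,x:x+100,::-1],(800,600),interpolation=cv2.INTER_CUBIC)
cv2.imwrite("pics/c4.png",cv2.resize(k(s,195,195),(800,600)))
C=np.array([546.3,175.7]);ex=np.array([.9796,-.2011]);ey=np.array([.2011,.9796])
for a in (0,.07,.15,.3):
    th=a-.45; p=np.r_[C+ey*(80+70*np.sin(th)),104+70*np.cos(th)]; u=proj(s,p); print(a,((u-[195,195])*8+4).round(0))
print("hinge",((proj(s,np.r_[C+ey*80,104])-[195,195])*8+4).round(0))
```

```text
t 19.82 pos [569.  280.6 238.8] yaw_y 168.38 z [ 4.e-04 -2.e-04 -1.e+00] F [-0.2  0.4  0.5] T [-0.03  0.02 -0.02] w -0.2 0.0
0 [257. 239.]
0.07 [247. 240.]
0.15 [234. 243.]
0.3 [211. 249.]
hinge [202. 378.]
```

View pics/c4.png

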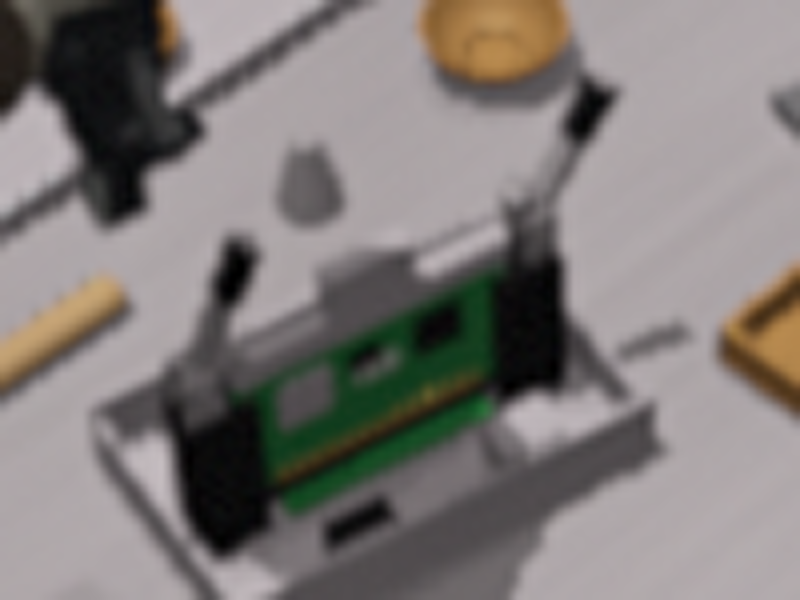

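The left lever end is at (238,245), near home. The card's left end is down and the right end is still up, with the right lever open at (595,95). Next is the right lever.

Emit:
play_rows(
  series=[
    [-2.4,-12,0,0,0,0],
    [-5,-24,0,0,0,0],
    [-6.3,-30,0,0,0,0],
    [-6.3,-30,0,0,0,0],
    [-6.3,-30,0,0,0,0],
    [-6.3,-30,0,0,0,0],
    [-6.3,-30,0,0,0,0],
    [-6.3,-30,0,0,0,0],
    [-4.5,-21,0,0,0,0],
    [-2.5,-11,0,0,0,0],
    [-1,-4,0,0,0,0],
    [0,0,0,0,0,0],
    [0,0,0,0,0,0],
  ],
)

```text
clock: 21.0
position: [516.1, 29.6, 237.3]
ee_rot: [-0.632, 0.775, 0.0, -0.0]
contact_force: [0.1, -0.4, 0.2]
gripper_width: -0.3
grasp_force: 0.0
```

Emit:
play_rows(
  series=[
    [0,0,-10,0,0,0],
    [0,0,-18,0,0,0],
    [0,0,-18,0,0,0],
    [0,0,-12,0,0,0],
    [0,0,-6,0,0,0],
    [0,0,-2,0,0,0],
    [0,0,0,0,0,0],
    [0,0,0,0,0,0],
  ],
)

```text
clock: 21.67
position: [516.5, 29.7, 172.0]
ee_rot: [-0.632, 0.775, -0.0, 0.0]
contact_force: [-0.0, 0.5, 0.7]
gripper_width: -0.0
grasp_force: 0.0
```

Emit:
play_rows(
  series=[
    [0.4,2,0,0,0,0],
    [0.8,4,0,0,0,0],
    [0.6,3,0,0,0,0],
    [0.4,2,0,0,0,0],
    [0,0,0,0,0,0],
  ],
)

```text
clock: 22.08
position: [518.4, 40.8, 171.9]
ee_rot: [-0.632, 0.775, -0.0, 0.0]
contact_force: [-0.7, 0.0, -0.2]
gripper_width: 0.1
grasp_force: 0.0
```

```bash
python3 -c "
from h import *
pose()"
```

```text
t 22.08 pos [518.4  40.8 171.9] yaw_y 168.44 z [ 6.e-04  2.e-04 -1.e+00] F [-0.7  0.  -0.2] T [-0.02 -0.02  0.02] w 0.1 0.0
```

Emit:
play_rows(
  series=[
    [0.6,3,0,0,0,0],
    [0.6,3,0,0,0,0],
    [0.4,2,0,0,0,0],
    [0,0,0,0,0,0],
  ],
)

```text
clock: 22.42
position: [519.9, 48.7, 171.6]
ee_rot: [-0.632, 0.775, -0.0, 0.0]
contact_force: [0.1, -0.2, -0.5]
gripper_width: -0.3
grasp_force: 0.0
```

Emit:
play_rows(
  series=[
    [0.6,3,0.3,0,0,0],
    [0.6,3,0.3,0,0,0],
    [0.6,3,0.3,0,0,0],
    [0,0,0,0,0,0],
  ],
)

```text
clock: 22.75
position: [521.3, 56.3, 173.3]
ee_rot: [-0.632, 0.775, -0.001, -0.001]
contact_force: [-2.0, -4.9, 4.4]
gripper_width: 0.1
grasp_force: 2.6
```

```bash
python3 -c "
from h import *
pose()"
```

```text
t 22.75 pos [521.3  56.3 173.3] yaw_y 168.44 z [-0.0012 -0.0028 -1.    ] F [-2.  -4.9  4.4] T [-1.4   0.36 -0.01] w 0.1 2.6
```

Emit:
play_rows(
  series=[
    [0.6,3,0.8,0,0,0],
    [0.6,3,0.8,0,0,0],
    [0.6,3,0.8,0,0,0],
    [0.6,3,0.8,0,0,0],
    [0,0,0,0,0,0],
  ],
)

```text
clock: 23.17
position: [524.0, 68.8, 176.5]
ee_rot: [-0.632, 0.775, -0.001, -0.0]
contact_force: [-1.6, -3.2, 3.0]
gripper_width: -0.5
grasp_force: 2.0
```

Emit:
play_rows(
  series=[
    [0.6,3,0.6,0,0,0],
    [0.6,3,0.6,0,0,0],
    [0.6,3,0.6,0,0,0],
    [0.6,3,0.6,0,0,0],
    [0,0,0,0,0,0],
  ],
)

```text
clock: 23.58
position: [526.5, 81.9, 178.1]
ee_rot: [-0.632, 0.775, 0.0, 0.0]
contact_force: [0.9, -3.4, 1.0]
gripper_width: 0.3
grasp_force: 1.0
```

```bash
python3 -c "
from h import *
pose()"
```

```text
t 23.58 pos [526.5  81.9 178.1] yaw_y 168.43 z [ 3.e-04  5.e-04 -1.e+00] F [ 0.9 -3.4  1. ] T [-0.56  0.06  0.03] w 0.3 1.0
```

Emit:
play_rows(
  series=[
    [0.6,3,0,0,0,0],
    [0.6,3,0,0,0,0],
    [0.6,3,0,0,0,0],
    [0.6,3,0,0,0,0],
    [0,0,0,0,0,0],
  ],
)

```text
clock: 24.0
position: [528.9, 93.9, 178.0]
ee_rot: [-0.632, 0.775, 0.0, 0.0]
contact_force: [-0.4, -1.6, 2.3]
gripper_width: -0.2
grasp_force: 1.2
```

Emit:
play_rows(
  series=[
    [0.5,2.5,0,0,0,0],
    [0.5,2.5,0,0,0,0],
    [0,0,0,0,0,0],
  ],
)

```text
clock: 24.25
position: [529.8, 98.7, 177.7]
ee_rot: [-0.632, 0.775, 0.0, -0.0]
contact_force: [0.4, -2.9, 0.7]
gripper_width: -0.1
grasp_force: 1.3
```

```bash
python3 -c "
from h import *
pose()"
```

```text
t 24.25 pos [529.8  98.7 177.7] yaw_y 168.41 z [-2.e-04  2.e-04 -1.e+00] F [ 0.4 -2.9  0.7] T [-0.77 -0.11 -0.01] w -0.1 1.3
```

Emit:
play_rows(
  series=[
    [0.4,2,0,0,0,0],
    [0.4,2,0,0,0,0],
    [0,0,0,0,0,0],
  ],
)

```text
clock: 24.5
position: [530.3, 102.4, 177.5]
ee_rot: [-0.632, 0.775, 0.0, -0.0]
contact_force: [0.4, -3.8, -0.7]
gripper_width: -0.1
grasp_force: 1.4
```

Emit:
play_rows(
  series=[
    [0.3,1.5,0,0,0,0],
    [0.3,1.5,0,0,0,0],
    [0,0,0,0,0,0],
  ],
)

```text
clock: 24.75
position: [530.6, 105.3, 177.7]
ee_rot: [-0.632, 0.775, 0.0, -0.001]
contact_force: [-0.7, -3.9, -0.5]
gripper_width: 0.3
grasp_force: 1.5
```

Emit:
play_rows(
  series=[
    [0.2,1,0,0,0,0],
    [0.2,1,0,0,0,0],
    [0,0,0,0,0,0],
  ],
)

```text
clock: 25.0
position: [531.1, 107.3, 177.9]
ee_rot: [-0.632, 0.775, 0.0, -0.001]
contact_force: [-1.7, -3.7, -1.6]
gripper_width: 0.3
grasp_force: 1.6
```

Emit:
play_rows(
  series=[
    [0.2,1,0,0,0,0],
    [0.2,1,0,0,0,0],
    [0,0,0,0,0,0],
  ],
)

```text
clock: 25.25
position: [531.8, 109.4, 178.1]
ee_rot: [-0.632, 0.775, 0.0, -0.0]
contact_force: [-1.7, -4.6, -1.2]
gripper_width: 0.2
grasp_force: 1.6
```

Emit:
play_rows(
  series=[
    [0.2,1,0,0,0,0],
    [0.2,1,0,0,0,0],
    [0,0,0,0,0,0],
  ],
)

```text
clock: 25.5
position: [532.4, 111.5, 178.2]
ee_rot: [-0.632, 0.775, -0.0, 0.0]
contact_force: [-2.2, -3.0, -0.2]
gripper_width: -0.0
grasp_force: 1.5
```

Emit:
play_rows(
  series=[
    [0.2,1,0,0,0,0],
    [0,0,0,0,0,0],
  ],
)

```text
clock: 25.67
position: [532.6, 112.4, 178.2]
ee_rot: [-0.632, 0.775, -0.0, 0.0]
contact_force: [-2.3, -3.7, -0.7]
gripper_width: -0.2
grasp_force: 1.6
```

Emit:
play_rows(
  series=[
    [0.2,1,0,0,0,0],
    [0,0,0,0,0,0],
  ],
)

```text
clock: 25.83
position: [532.7, 112.9, 178.1]
ee_rot: [-0.632, 0.775, -0.0, -0.001]
contact_force: [-2.9, -5.5, -1.3]
gripper_width: 0.0
grasp_force: 2.4
```

Emit:
play_rows(
  series=[
    [0.2,1,0,0,0,0],
    [0,0,0,0,0,0],
  ],
)

```text
clock: 26.0
position: [532.6, 113.0, 178.1]
ee_rot: [-0.632, 0.775, -0.001, -0.001]
contact_force: [-0.6, -8.6, -0.5]
gripper_width: 0.1
grasp_force: 3.6
```

Emit:
play_rows(
  series=[
    [0.2,1,0,0,0,0],
    [0,0,0,0,0,0],
  ],
)

```text
clock: 26.17
position: [532.6, 113.2, 178.1]
ee_rot: [-0.632, 0.775, -0.001, -0.002]
contact_force: [-1.7, -11.6, 0.8]
gripper_width: 0.2
grasp_force: 4.8
```

```bash
python3 -c "
from h import *
pose()"
```

```text
t 26.17 pos [532.6 113.2 178.1] yaw_y 168.4 z [-0.0023 -0.0041 -1.    ] F [ -1.7 -11.6   0.8] T [-3.17  0.23  0.01] w 0.2 4.8
```

Emit:
play_rows(
  series=[
    [-0.6,-3,0,0,0,0],
    [-1,-5,3,0,0,0],
    [-3,-14,10,0,0,0],
    [-3,-14,20,0,0,0],
    [0,0,20,0,0,0],
    [0,0,5,0,0,0],
    [0,0,0,0,0,0],
  ],
)

```text
clock: 26.75
position: [527.0, 79.6, 239.2]
ee_rot: [-0.632, 0.775, -0.001, 0.004]
contact_force: [-0.0, 0.6, -0.9]
gripper_width: -0.0
grasp_force: 0.0
```

Run:
```python
from h import *
import pickle
pose()
t=get_image("top"); s=get_image("side"); pickle.dump((t,s),open("c5.pkl","wb"))
k=lambda c,x,y,w,h:cv2.resize(c["image"][y:y+h,x:x+w,::-1],(400,600),interpolation=cv2.INTER_CUBIC)
C=np.array([546.3,175.7]);ex=np.array([.9796,-.2011]);ey=np.array([.2011,.9796]); C=C+5*ey
cv2.imwrite("pics/c5.png",np.hstack([k(s,205,190,70,105),k(t,185,145,70,105)]))
for sg in (1,-1):
  for a in (0,.07,.15):
    th=a-.45; p=np.r_[C+sg*ey*(80+70*np.sin(th)),104+70*np.cos(th)]; print(sg,a,((proj(s,p)-[205,190])*5.714+2.4).round(0),((proj(t,p)-[185,145])*5.714+2.4).round(0))
for y in (-65,65): print("rail top end",((proj(s,np.r_[C+ey*y,104])-[205,190])*5.714+2.4).round(0),"foot",((proj(s,np.r_[C+ey*y,20])-[205,190])*5.714+2.4).round(0))
```

```text
t 26.75 pos [527.   79.6 239.2] yaw_y 168.4 z [ 0.0069  0.0033 -1.    ] F [-0.   0.6 -0.9] T [0.04 0.01 0.  ] w -0.0 0.0
1 0 [118. 203.] [ 59. 196.]
1 0.07 [111. 203.] [ 48. 193.]
1 0.15 [102. 205.] [ 36. 189.]
-1 0 [272. 130.] [284. 245.]
-1 0.07 [279. 124.] [294. 246.]
-1 0.15 [287. 118.] [306. 248.]
rail top end [298. 196.] foot [302. 291.]
rail top end [102. 291.] foot [113. 385.]
```

View pics/c5.png

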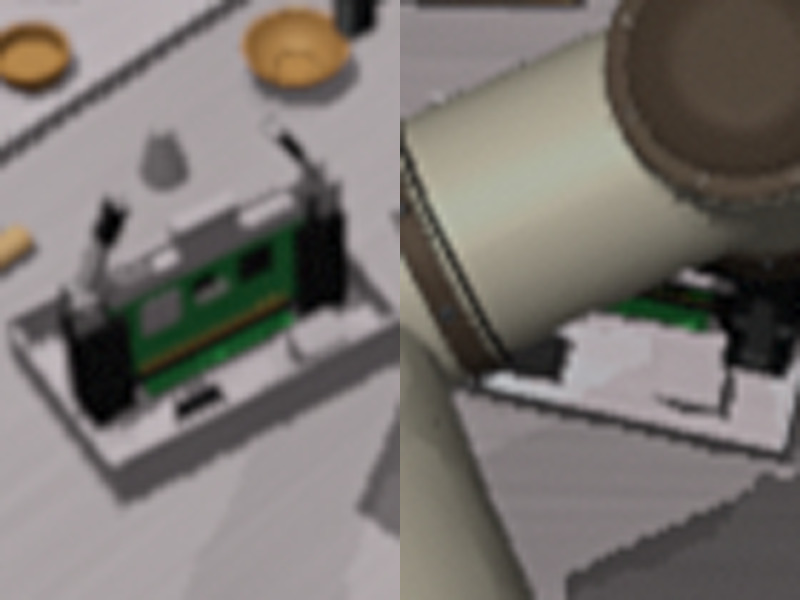

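Both lever ends, at (113,207) and (272,125), are close to where home would put them, but I can't tell from the pixels whether the left is within 0.07 rad. I'll press the left lever again to check its stop now that the card is level.

Emit:
play_rows(
  series=[
    [2,10,0,0,0,0],
    [5,24,0,0,0,0],
    [6.3,30,0,0,0,0],
    [6.3,30,0,0,0,0],
    [6.3,30,0,0,0,0],
    [6.3,30,0,0,0,0],
    [5,24,0,0,0,0],
    [3,14,0,0,0,0],
    [1.6,8,0,0,0,0],
    [0,0,-10,0,0,0],
    [0,0,-20,0,0,0],
    [0,0,-18,0,0,0],
    [0,0,-10,0,0,0],
    [0,0,-3,0,0,0],
    [0,0,0,0,0,0],
    [0,0,0,0,0,0],
  ],
)

```text
clock: 28.18
position: [567.8, 278.9, 175.8]
ee_rot: [-0.632, 0.775, -0.0, 0.001]
contact_force: [0.6, 1.2, 0.2]
gripper_width: -0.2
grasp_force: 0.0
```

Emit:
play_rows(
  series=[
    [-1,-5,0,0,0,0],
    [-1,-5,0,0,0,0],
    [-1,-5,0,0,0,0],
    [-1,-5,0,0,0,0],
    [-0.6,-3,0,0,0,0],
    [-0.4,-2,0,0,0,0],
    [0,0,0,0,0,0],
  ],
)

```text
clock: 28.77
position: [562.3, 253.8, 175.3]
ee_rot: [-0.632, 0.775, 0.0, 0.0]
contact_force: [-0.0, -0.0, 0.8]
gripper_width: -0.0
grasp_force: 0.0
```

```bash
python3 -c "
from h import *
pose()"
```

```text
t 28.77 pos [562.3 253.8 175.3] yaw_y 168.38 z [ 1.e-04  1.e-04 -1.e+00] F [-0.  -0.   0.8] T [ 0.02 -0.   -0.05] w -0.0 0.0
```

Emit:
play_rows(
  series=[
    [0,0,3,0,0,0],
    [-0.2,-1,0,0,0,0],
    [-0.2,-1,0,0,0,0],
    [-0.2,-1,0,0,0,0],
    [-0.2,-1,0,0,0,0],
    [0,0,0,0,0,0],
  ],
)

```text
clock: 29.27
position: [561.5, 250.2, 178.0]
ee_rot: [-0.632, 0.775, 0.0, 0.0]
contact_force: [0.3, -0.1, -0.4]
gripper_width: -0.0
grasp_force: 0.0
```

Emit:
play_rows(
  series=[
    [-0.2,-1,0,0,0,0],
    [-0.2,-1,0,0,0,0],
    [0,0,0,0,0,0],
  ],
)

```text
clock: 29.52
position: [561.5, 249.8, 178.2]
ee_rot: [-0.632, 0.775, 0.001, 0.002]
contact_force: [-0.0, 5.5, -1.3]
gripper_width: 0.1
grasp_force: 1.9
```

Emit:
play_rows(
  series=[
    [-0.2,-1,0,0,0,0],
    [-0.2,-1,0,0,0,0],
    [0,0,0,0,0,0],
  ],
)

```text
clock: 29.77
position: [561.6, 249.4, 178.4]
ee_rot: [-0.632, 0.775, 0.001, 0.003]
contact_force: [0.7, 9.1, -1.7]
gripper_width: -0.4
grasp_force: 3.6
```

The left lever stalls at once at the same place (y ≈ 249), rigid, so it is on its stop. I'll retreat and hand in.

Emit:
play_rows(
  series=[
    [0.6,3,0,0,0,0],
    [1,5,0,0,0,0],
    [3,14,5,0,0,0],
    [3,14,20,0,0,0],
    [3,14,25,0,0,0],
    [3,14,25,0,0,0],
    [0,0,10,0,0,0],
    [0,0,0,0,0,0],
    [0,0,0,0,0,0],
  ],
)

```text
clock: 30.52
position: [573.8, 309.6, 262.5]
ee_rot: [-0.632, 0.775, 0.0, -0.001]
contact_force: [-1.5, 0.6, -0.6]
gripper_width: -0.0
grasp_force: 0.0
```

Run:
```python
from h import *
pose()
t=get_image("top"); s=get_image("side")
k=lambda c,x,y,w,h:cv2.resize(c["image"][y:y+h,x:x+w,::-1],(400,600),interpolation=cv2.INTER_CUBIC)
cv2.imwrite("pics/c6.png",np.hstack([k(s,205,190,70,105),k(t,185,145,70,105)]))
```

```text
t 30.52 pos [573.8 309.6 262.5] yaw_y 168.37 z [-1.4e-03 -6.0e-04 -1.0e+00] F [-1.5  0.6 -0.6] T [-0.01  0.03  0.04] w -0.0 0.0
```

View pics/c6.png

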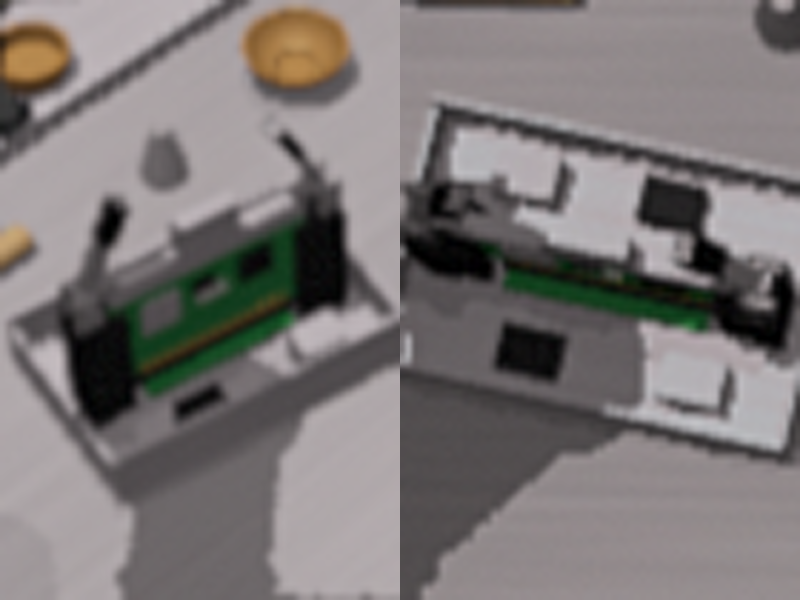

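Both levers lean inward, with top-crop ends at (450,195) and (685,245), close to home. The card is level and let go.

```bash
python3 -c "
from h import *
print(job_done())"
```

```text
the job is handed in; nothing more can be done
None
```

I put the card in both guides, pressed it about 1.5 mm into the sprung socket and let go, then closed both levers until they stopped firmly; I handed the job in at about 30.5 s, and the hand-in gave no verdict.

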